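# Open the ratchet clamp on the garage bench

### The job

Two ratchet clamps stand on the bench; only one holds a glued two-tone wooden block. On that one, flip the red direction lever over from closing to opening, then swing the long handle back and forth until the aluminium jaw has backed off right over the green line, so that the line lies between jaw and block. Leave the block where it stands, don't push the jaw by hand, leave the empty clamp alone, and let go at the end.

Things in the scene. Friction and masses are not known exactly. Their poses are not given: they have to be found in the camera images.
- clamp: The clamp holding the block, screwed down. Origin: on the bench top, on the vertical axis about which handle and red lever turn; +y points from there to the jaws. Base plate y -60 to 230 mm, x +-50, 20 thick. Steel head disc 100 mm across, top at 86 mm. Moving aluminium jaw y 125 to 150 when closed, 84 wide, top at 65; fixed grey jaw y 193 to 220, top at 65.
- clamp_line (a point): Middle of the 4 mm wide green line painted across the base plate of that clamp (20 mm above the bench, 120 mm from the turning axis). At the start it lies just beside the moving jaw, on the head disc's side; the jaw backs off over it, and it lies between jaw and block once the jaw is far enough back (30 mm).
- clamp_lever (a joint): Long handle's angle (rad), hard stops at -0.6 and 0.6, stays where left. At 0 it points along the clamp's -x; positive is counterclockwise from above. 1 to 3 N at the knob when free, 6 to 8 N when driving. It drives the jaw only in the direction set by the red lever and runs free the other way; up to 0.32 rad of each driving swing is lost before the ratchet catches.
- clamp_knob (a point): Centre of the upright blue knob at the handle's end: cylinder 26 mm across, 45 mm high (80 to 125 mm above the bench), 165 mm from the turning axis, fixed to the handle, a flat steel bar 20 mm wide with its top 78 mm above the bench.
- clamp_dir (a joint): Red direction lever's angle relative to the handle (rad), hard stops at -0.5 and 0.5, stays where left, 3 to 5 N at the tab. The handle drives the way it leans: at -0.5 only clockwise swings (from above) drive, closing the jaw; at +0.5 only counterclockwise swings drive, opening it. Starts at the closing side; flipped when beyond +0.3.
- clamp_tab (a point): Centre of the upright tab at the red lever's end: 12 mm long (radially), 9 mm thick, 32 mm high (87 to 119 mm above the bench), 38 mm from the turning axis, which is the same as the handle's. With both angles at 0 the lever points along the clamp's +x, opposite to the handle; it turns along with the handle.
- clamp_jaw (a joint): How far the moving jaw is drawn back from the block towards the turning axis (m): 0 at the start (closed, 1 mm from the block), hard stop at 0.05; 22 mm per rad of driving swing, stays where left. While closed it also blocks closing swings of the handle. Beyond 0.030 counts as past the green line.
- block: The glued block, one half dark and one half lighter wood: 40 mm (between the jaws) x 70 x 50 mm high, loose, standing on the base plate between the jaws; origin at the centre of its underside.
- idle: The second, empty clamp, the same in shape and colours as the first; origin and axes as there. To be left alone.
- idle_knob (a point): Centre of the blue knob of the empty clamp's handle.
- idle_tab (a point): Centre of the tab of the empty clamp's red lever.

How it is judged:
By the outcome, as a careful person would: the job done as asked, in the order asked, and still so for the second after the job is handed in, with the robot touching nothing.
It also fails if it takes over 58 s, if anything falls off the work surface, if the arm or the gripper's body presses on something with over 40 N, if the wrist force passes 120 N, or if a joint passes its speed limit or range.

### The arm

A 6-joint arm with a two-finger parallel gripper is mounted at the origin on the work surface. World frame = base frame: x ahead of the robot, y to its left, z up, the work surface at z = 0. Lengths are in m, angles in rad, forces in N, time in s.
With the tool pointing down it reaches from about 0.35 to 0.925 m from the base axis. Payload 6.4 kg.
Tool frame: the origin (TCP) lies at the very end of the fingers, on their centre line; the grasp point (between the pads) lies 19 mm behind it; y points along the fingers, x is the direction in which the jaws open and shut, and the axes are right-handed (so a half turn about y gives the same grasp; the last joint's range is limited). The gripper opens to 85 mm and grips with 20 to 120 N. Pads are 22 mm wide; open, the fingers measure 114 mm over their backs; the gripper's body (76 mm by 85 mm) begins 54 mm behind the grasp point. The pads swing forward as they close: fully open they stand 13 mm farther back than shut.
Start: joints at [-0.174, 0.245, 1.558, -0, 1.339, -0.174], TCP at [0.65, 0, 0.231] pointing down, gripper open.
Joint ranges: [-3.13, 3.13], [-1.02, 2.26], [0.13, 2.54], [-0.95, 4.09], [0.21, 2.88], [-2.74, 2.74]. Speed limits (rad/s): [2.57, 2.57, 3.14, 3.14, 3.14, 3.14].

### API

Orientations are given as a unit quaternion [x, y, z, w].
In Python, from plant import manip gives the robot as it stands.
- The arm moves only by the shell command python3 -m inch 'ROWS' [FORCE]. ROWS is a JSON object of lists of equal length, an entry for each row: "twist": the turn, a rotation vector about the tool's x, y, z in rad, a list of three; "offset": the shift along the tool's x, y, z in m, a list of three; "fingers": the opening, from 0 (shut) to 1 (fully open). A call has 1 to 5 rows; each row shifts and turns the pose as measured when the row begins, along the tool's axes as they then stand; what a row does not reach is not made up. A row lasts 1/8 s, in which the tool goes at most 62.5 mm and 10.7 degrees, less where a joint would pass 70% of its speed; a pose out of reach is approached as far as the arm can. A call is refused whole if a number of a shift passes 0.0625 or a number of a turn 0.188, either way. A call with a gripper value outside its range is refused whole. The fingers move at their own pace and stop on an object; FORCE is the grip in N (left out, the last holds). Time passes only in rows, so rows that do not move let the fingers close. It gives the time, the measured TCP pose, the force and the opening at its end, in the units of the state.
- manip.state(): the state, without advancing time (a new reading comes with each control period).
- manip.grab_frame(name): name is "scene" or "side" or "wrist"; returns the picture (480x640x3 uint8, red, green, blue); there is no depth.
- manip.calibration(name): a dict with "mtx" (3x3 intrinsics, pixels), "R" (3x3) and "t" (3): a world point X has camera coordinates R X + t. Camera axes: x right, y down, z forward; pixel columns grow to the right and rows downward; lengths in m; the calibration is good to about 2 mm. A picture is of the moment at which its call begins: read the wrist's pose just before it. calibration takes no time and is no camera call; for the wrist camera it gives the pose at the moment of the call.
- manip.hand_in(): hands the job in, once; it reports no verdict.
The state is a dict: "time_s": time; "q": joint angles; "joint_vel": joint speeds; "effort": joint torques, N m; "ee_pos": TCP position; "eef_rot": TCP orientation; "ft_force": force on the tool from outside, world axes, zero at the start; "torque": the same for the moment, N m; "width": finger opening in m.
Only numpy, scipy, OpenCV 4.12 (cv2) and the standard library are available. Lean on these libraries where they do the work, as an engineer would, in place of code of your own. Each camera call takes 0.05 s, during which the arm holds its last target.

## Working session

There is one attempt and no reset: what is moved stays moved. The work goes in short steps, Python scripts to look and compute and a shell command to move; the robot and the scene stay as the last step left them, time stands still between calls to the robot, and variables do not carry over. Pictures are saved under pics/ and viewed, and the job is handed in when it is done.

```bash
ls; mkdir -p pics; python3 - <<'E'
from plant import manip
import cv2
print(manip.state())
for n in ["scene","side","wrist"]:
    c=manip.calibration(n); print(n,c)
    cv2.imwrite(f"pics/{n}0.png",manip.grab_frame(n)[:,:,::-1])
E
```

```text
pics
{'time_s': 0.0, 'q': array([-1.74110940e-01,  2.45844458e-01,  1.55903499e+00, -2.54178925e-06,
        1.33871260e+00, -1.74137100e-01]), 'joint_vel': array([ 5.46308608e-05, -2.11120288e-03,  2.70992482e-04, -4.00985035e-04,
        2.71408290e-03, -1.16369102e-03]), 'effort': array([ 6.17919522e-04, -4.29512215e+01, -3.26122355e+01, -1.30276699e-04,
        5.42047856e-03, -1.36905024e-05]), 'ee_pos': array([6.49428805e-01, 9.86300834e-05, 2.30149621e-01]), 'eef_rot': array([-7.06984823e-01,  6.86898324e-04,  7.05811351e-04,  7.07228033e-01]), 'ft_force': array([-0.60697732, -0.07244919,  0.05679102]), 'torque': array([0.00702128, 0.02812498, 0.01372634]), 'width': 0.0852949702340831}
scene {'mtx': array([[581.90441248,   0.        , 320.28545056],
       [  0.        , 581.90441248, 235.11961234],
       [  0.        ,   0.        ,   1.        ]]), 'R': array([[-0.51321313,  0.85822412, -0.0079779 ],
       [ 0.61364211,  0.36042396, -0.70252255],
       [-0.60004637, -0.36543937, -0.71161676]]), 't': array([ 0.24578078, -0.29161616,  1.67214028])}
side {'mtx': array([[552.64805706,   0.        , 324.72561117],
       [  0.        , 552.64805706, 249.55062704],
       [  0.        ,   0.        ,   1.        ]]), 'R': array([[ 0.84244271, -0.53878394, -0.00146458],
       [-0.2653055 , -0.41246277, -0.87148577],
       [ 0.46893846,  0.7345654 , -0.4904186 ]]), 't': array([-0.45431584,  0.23587077,  0.88533807])}
wrist {'mtx': array([[358.74998369,   0.        , 322.67983425],
       [  0.        , 358.74998369, 246.14399033],
       [  0.        ,   0.        ,   1.        ]]), 'R': array([[ 9.99996961e-01,  5.29797817e-04, -2.40789227e-03],
       [ 1.24145407e-03, -9.51994572e-01,  3.06112386e-01],
       [-2.13012270e-03, -3.06114445e-01, -9.51992337e-01]]), 't': array([-0.64775718, -0.04111428,  0.37941229])}
```

View pics/scene0.png

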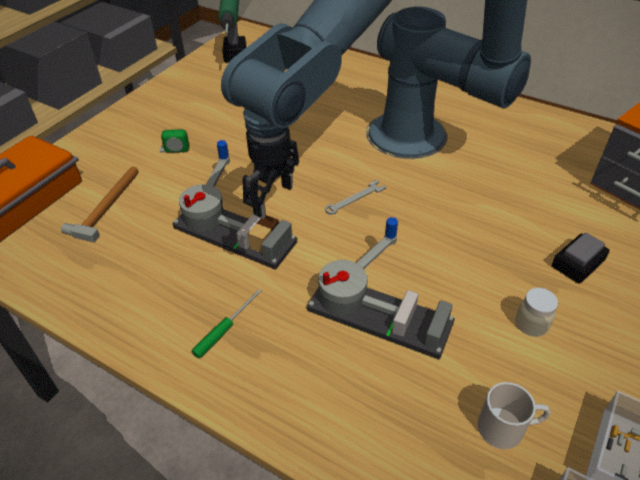

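View pics/side0.png

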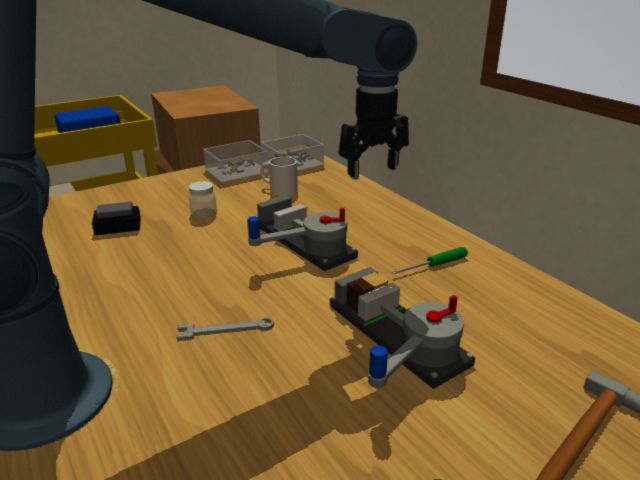

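View pics/wrist0.png

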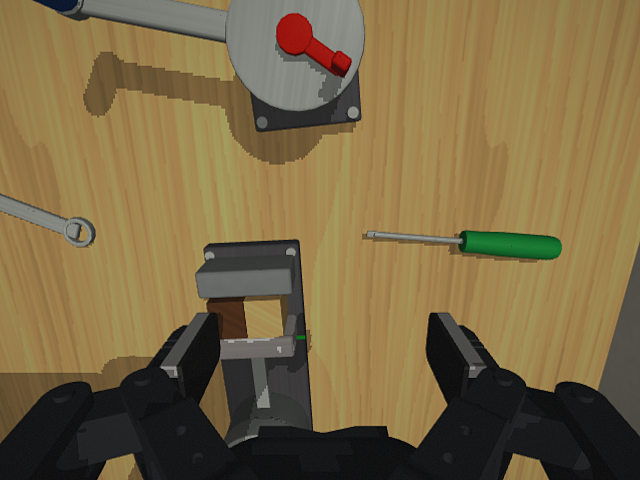

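The scene and side views put the clamp holding the block on the left in the scene image (blue knob around 222,150, disc around 200,200). In the side image it is the nearer one, with its knob around 378,362. Next I'll measure it.

```bash
cat > h.py <<'E'
import numpy as np, cv2
from plant import manip
def ray(n,uv,c=None):
    c=c or manip.calibration(n)
    d=c["R"].T@np.linalg.solve(c["mtx"],[uv[0],uv[1],1.]); return -c["R"].T@c["t"],d/np.linalg.norm(d)
def onz(n,uv,z,c=None):
    o,d=ray(n,uv,c); return o+d*(z-o[2])/d[2]
def tri(rs):
    A=0;b=0
    for o,d in rs:
        P=np.eye(3)-np.outer(d,d);A=A+P;b=b+P@o
    return np.linalg.solve(A,b)
def blobs(img,col,mn=8):
    h=cv2.cvtColor(img,cv2.COLOR_RGB2HSV);H,S,V=cv2.split(h)
    if col=="blue":m=(H>105)&(H<130)&(S>150)&(V>40)
    if col=="red":m=((H<5)|(H>174))&(S>190)&(V>70)
    if col=="green":m=(H>50)&(H<75)&(S>150)&(V>40)
    n,l,s,c=cv2.connectedComponentsWithStats(m.astype(np.uint8))
    return [(s[i].tolist(),c[i].round(1).tolist()) for i in range(1,n) if s[i][4]>=mn],l
E
python3 - <<'E'
from h import *
for n in ["scene","side","wrist"]:
    im=cv2.imread(f"pics/{n}0.png")[:,:,::-1].copy()
    for c in ["blue","red","green"]:
        print(n,c,blobs(im,c)[0])
for n,(x,y,w,h) in dict(scene=(150,120,170,150),side=(320,250,160,140)).items():
    im=cv2.imread(f"pics/{n}0.png")[y:y+h,x:x+w]
    cv2.imwrite(f"pics/{n}0z.png",cv2.resize(im,None,fx=4.5 if n=="scene" else 4,fy=4 if n=="scene" else 4,interpolation=cv2.INTER_CUBIC))
E
```

```text
scene blue [([218, 141, 10, 18, 141], [222.3, 149.3]), ([386, 218, 11, 20, 184], [391.0, 227.5])]
scene red [([184, 192, 21, 15, 128], [193.4, 198.6]), ([324, 271, 24, 13, 181], [335.4, 277.1])]
scene green [([162, 130, 26, 22, 300], [175.1, 137.8]), ([234, 244, 4, 5, 12], [235.4, 245.8]), ([192, 318, 40, 39, 508], [211.8, 337.4]), ([387, 323, 6, 13, 28], [389.5, 329.6])]
side blue [([55, 106, 65, 26, 1122], [85.6, 118.1]), ([248, 217, 12, 22, 215], [253.6, 227.1]), ([370, 345, 18, 34, 498], [378.1, 361.2])]
side red [([320, 208, 24, 15, 120], [332.8, 217.4]), ([451, 296, 6, 4, 19], [453.4, 297.4]), ([427, 308, 27, 13, 179], [438.1, 314.0])]
side green [([428, 248, 39, 17, 330], [448.0, 255.5]), ([397, 307, 7, 3, 14], [400.1, 308.1]), ([363, 315, 23, 11, 59], [374.4, 319.8])]
wrist blue [([35, 0, 43, 11, 306], [59.1, 3.8])]
wrist red [([277, 13, 75, 62, 1915], [307.4, 42.5])]
wrist green [([459, 231, 103, 28, 2190], [511.0, 244.5]), ([297, 335, 9, 4, 30], [301.2, 336.8])]
```

View pics/scene0z.png

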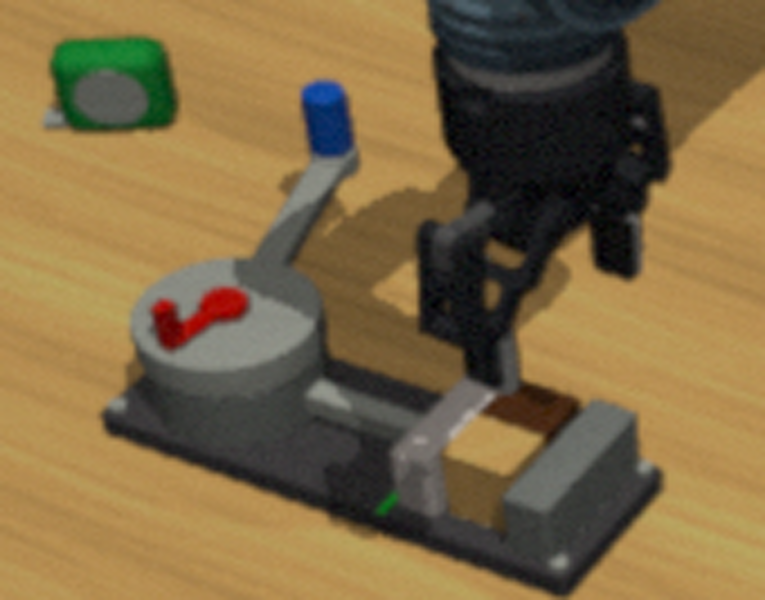

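View pics/side0z.png

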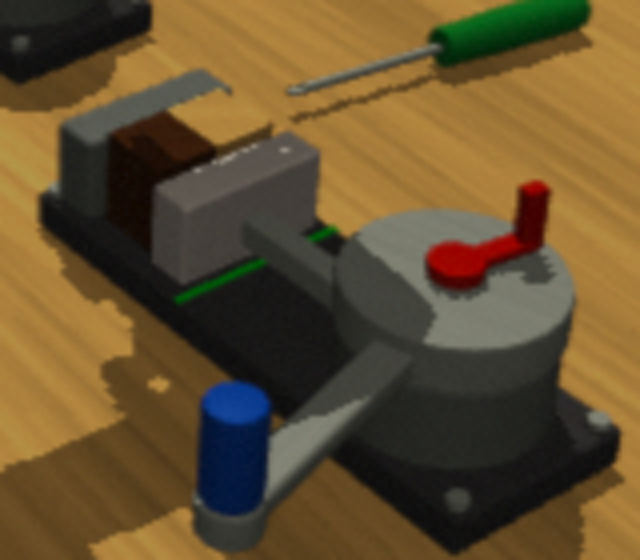

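```bash
python3 - <<'E'
from h import *
S,D="scene","side"
p=lambda s,d:tri([ray(S,s),ray(D,d)])
K=p((222.3,149.3),(378.1,361.2));H=p((200,195.8),(434.3,315.5));T=p((187.4,200.5),(453.2,304))
print("K",K,"hub",H,"tab",T)
im=cv2.imread("pics/side0.png")[:,:,::-1].copy()
for n,uv in [(S,(222.3,149.3)),(D,(378.1,361.2))]: print(n,onz(n,uv,.1025))
for n,uv in [(S,(200,195.8)),(D,(434.3,315.5))]: print(n,onz(n,uv,.093))
for n,uv in [(S,(187.4,200.5)),(D,(453.2,304))]: print(n,onz(n,uv,.103))
# green line on side: ends
e=[onz(D,(320+x/4,250+y/4),.02) for x,y in [(178,299),(337,231)]]
print("line",e,onz(S,(150+378/4.5,120+513/4),.02))
# fixed jaw top corners side: far/near
for x,y in [(62,128),(205,70)]: print("fj",onz(D,(320+x/4,250+y/4),.065))
# base corners side: right(618,430) bottom(452,548?) left(40,195)
for x,y in [(620,430),(455,527),(40,195)]: print("base",onz(D,(320+x/4,250+y/4),.02))
# wrist green
K2=(K+0)[:2]-H[:2];T2=(T-H)[:2]
print("r",np.hypot(*K2),np.hypot(*T2),np.degrees(np.arctan2(K2[1],K2[0])),np.degrees(np.arctan2(T2[1],T2[0])))
E
```

```text
K [ 0.42893035 -0.31558225  0.10320354] hub [ 0.58562766 -0.26333561  0.0909921 ] tab [ 0.62238246 -0.26776604  0.10291879]
scene [ 0.42762952 -0.3157763   0.1025    ]
side [ 0.42995002 -0.31551879  0.1025    ]
scene [ 0.58591184 -0.26017547  0.093     ]
side [ 0.58504208 -0.26661348  0.093     ]
scene [ 0.62114316 -0.26612081  0.103     ]
side [ 0.62388267 -0.26913679  0.103     ]
line [array([ 0.53169093, -0.14769313,  0.02      ]), array([ 0.62777048, -0.14559171,  0.02      ])] [ 0.62927238 -0.13994018  0.02      ]
fj [ 0.52808497 -0.05604123  0.065     ]
fj [ 0.61793772 -0.05007569  0.065     ]
base [ 0.63531111 -0.32255292  0.02      ]
base [ 0.53632218 -0.32889037  0.02      ]
base [ 0.52425895 -0.04285355  0.02      ]
r 0.16517795863831328 0.037020857120453686 -161.56037979239588 -6.873281220698761
```

```bash
python3 -m inch '{"twist":[[0,0,0],[0,0,0],[0,0,0],[0,0,0],[0,0,0]],"offset":[[-0.0055,0,-0.0535],[-0.0055,0,-0.0535],[-0.0055,0,-0.0535],[-0.0055,0,-0.0535],[-0.0055,0,-0.0535]],"fingers":[0.45,0.45,0.45,0.45,0.45]}' 30; python3 -m inch '{"twist":[[0,0.17,0],[0,0.17,0],[0,0.17,0],[0,0.17,0],[0,0.17,0]],"offset":[[0,0,0],[0,0,0],[0,0,0],[0,0,0],[0,0,0]],"fingers":[0.45,0.45,0.45,0.45,0.45]}';python3 -m inch '{"twist":[[0,0.17,0],[0,0.17,0],[0,0.17,0],[0,0.17,0],[0,0.17,0]],"offset":[[0,0,0],[0,0,0],[0,0,0],[0,0,0],[0,0,0]],"fingers":[0.45,0.45,0.45,0.45,0.45]}'
cat >> h.py <<'E'
from scipy.spatial.transform import Rotation as Rn
def st():
    s=manip.state();R=Rn.from_quat(s["eef_rot"]).as_matrix()
    print("t %.2f"%s["time_s"],"p",s["ee_pos"].round(4),"yaw %.1f"%np.degrees(np.arctan2(R[1,0],R[0,0])),"ydown",R[:,1].round(3),"F",s["ft_force"].round(1),"w %.4f"%s["width"],"q",s["q"].round(2))
    return s,R
def snap(n,f):
    c=manip.calibration(n);im=manip.grab_frame(n);cv2.imwrite(f"pics/{f}.png",im[:,:,::-1]);np.savez(f"pics/{f}.npz",**c);return im,c
E
python3 -c "
from h import *
st();im,c=snap('wrist','w1')
for k in ['red','blue','green']:print(k,blobs(im,k)[0])"
```

```text
time_s: 0.78
ee_pos: [0.6217, -0.2704, 0.2282]
eef_rot: [-0.706, -0.001, 0.004, 0.708]
ft_force: [0.6, -0.5, -0.5]
width: 0.0382
time_s: 1.4
ee_pos: [0.6192, -0.2754, 0.2251]
eef_rot: [-0.64, 0.303, -0.297, 0.64]
ft_force: [-0.1, 1.1, 1.4]
width: 0.0388
time_s: 2.02
ee_pos: [0.618, -0.2747, 0.2224]
eef_rot: [-0.453, 0.549, -0.54, 0.45]
ft_force: [0.7, 0.6, 0.1]
width: 0.0382
t 2.02 p [ 0.618  -0.2747  0.2224] yaw -100.6 ydown [-0.012  0.007 -1.   ] F [0.7 0.6 0.1] w 0.0382 q [-0.59  0.32  1.48 -0.    1.35  1.17]
red [([303, 221, 30, 67, 1159], [316.1, 259.6])]
blue []
green [([0, 0, 30, 61, 1283], [11.1, 33.3]), ([188, 223, 19, 44, 192], [196.8, 244.5]), ([210, 285, 12, 26, 112], [215.5, 297.6]), ([537, 342, 85, 70, 2037], [586.2, 384.6])]
```

View pics/w1.png

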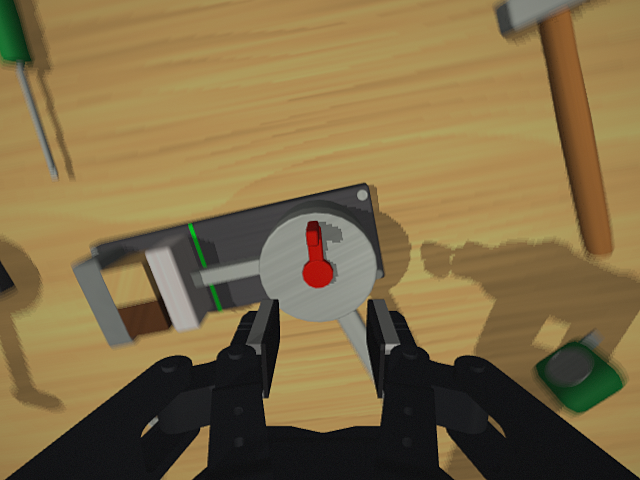

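The wrist view shows the disc centred around (318,267), the red hub at (317,272), the tab top around (313,225) and the green line at x≈190–220. The tab sits between the planned finger lanes.

```bash
python3 - <<'E'
from h import *
c=dict(np.load('pics/w1.npz'))
im=cv2.imread('pics/w1.png')
print("disc",onz('w',(318.5,267.5),.086,c),"hub",onz('w',(317,272),.092,c))
z=cv2.resize(im[190:340,170:400],None,fx=3.4,fy=3.4,interpolation=cv2.INTER_CUBIC);cv2.imwrite('pics/w1z.png',z)
print("line",[onz('w',p,.02,c) for p in [(191,225),(221,310)]])
print("base corner", [onz('w',p,.02,c) for p in [(95,247),(367,185)]])
E
```

```text
disc [ 0.58636498 -0.26613284  0.086     ] hub [ 0.58506283 -0.26473031  0.092     ]
line [array([ 0.62796553, -0.1442815 ,  0.02      ]), array([ 0.53109343, -0.1477267 ,  0.02      ])]
base corner [array([ 0.62360981, -0.04152989,  0.02      ]), array([ 0.63516737, -0.32153994,  0.02      ])]
```

View pics/w1z.png

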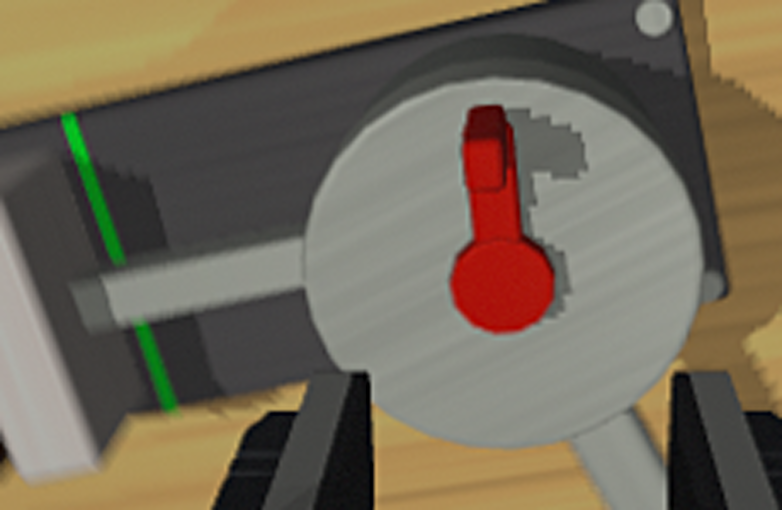

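```bash
python3 -c "
from h import *
c=dict(np.load('pics/w1.npz'));print(onz('w',(313,238),.119,c))"
python3 -m inch '{"twist":[[0,0,0],[0,0,0],[0,0,0]],"offset":[[-0.001,0.04,0.003],[-0.001,0.04,0.002],[-0.001,0.03,0.001]],"fingers":[0.4,0.4,0.4]}'
python3 -c "
from h import *
st();snap('wrist','w2');snap('side','s2')"
```

```text
[ 0.62235087 -0.26954399  0.119     ]
time_s: 2.45
ee_pos: [0.6253, -0.2735, 0.1129]
eef_rot: [-0.453, 0.545, -0.541, 0.452]
ft_force: [-0.5, 0.1, 0.1]
width: 0.0343
t 2.45 p [ 0.6253 -0.2735  0.1129] yaw -100.4 ydown [-0.006  0.003 -1.   ] F [-0.5  0.1  0.1] w 0.0343 q [-0.58  0.44  1.54 -0.    1.17  1.18]
```

View pics/w2.png

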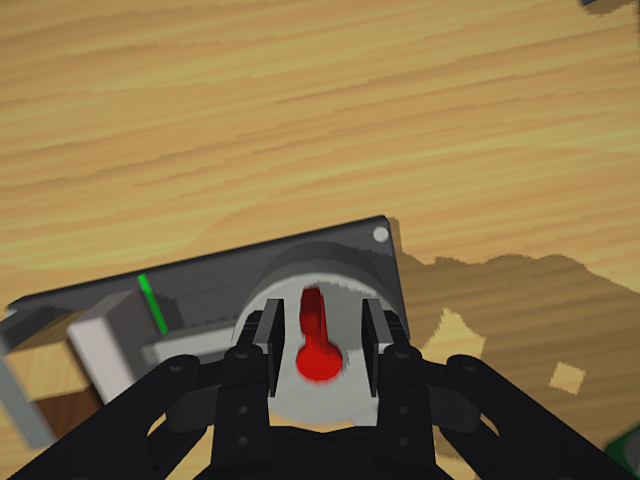

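View pics/s2.png

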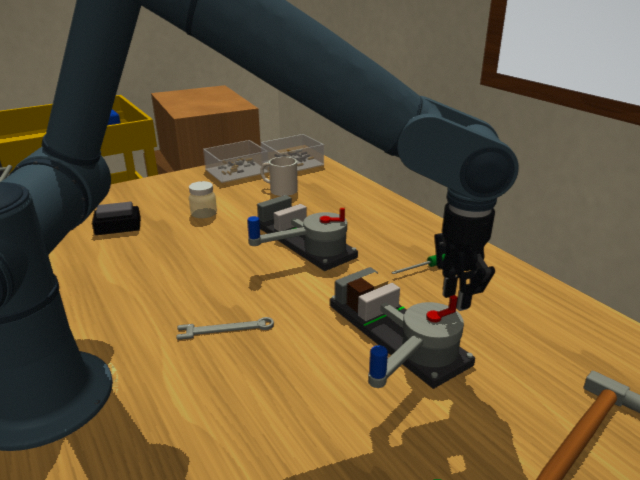

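The tab lies between the pads, at about (313,320) in the wrist view, and nothing is touching. I'll descend, narrow the opening, then sweep counterclockwise about the hub.

```bash

python3 -m inch '{"twist":[[0,0,0],[0,0,0],[0,0,0]],"offset":[[-0.001,0.014,-0.002],[0,0,0],[0,0,0]],"fingers":[0.27,0.27,0.27]}'
python3 -m inch '{"twist":[[0,-0.14,0],[0,-0.14,0],[0,-0.14,0],[0,-0.14,0]],"offset":[[-0.0055,0,-0.0004],[-0.0055,0,-0.0004],[-0.0055,0,-0.0004],[-0.0055,0,-0.0004]],"fingers":[0.27,0.27,0.27,0.27]}'
python3 -c "
from h import *
s,R=st();d=s['ee_pos'][:2]-[.5855,-.2655];print(np.hypot(*d),np.degrees(np.arctan2(d[1],d[0])));snap('wrist','w3')"
```

```text
time_s: 2.92
ee_pos: [0.6226, -0.2716, 0.0985]
eef_rot: [-0.454, 0.546, -0.54, 0.452]
ft_force: [0.4, 1.1, 0.6]
width: 0.0227
time_s: 3.42
ee_pos: [0.6226, -0.2525, 0.1037]
eef_rot: [0.59, -0.391, 0.392, -0.588]
ft_force: [-0.6, -2.0, -2.2]
width: 0.0233
t 3.42 p [ 0.6226 -0.2525  0.1037] yaw -67.2 ydown [-0.001 -0.002 -1.   ] F [-0.6 -2.  -2.2] w 0.0233 q [-0.55  0.43  1.58 -0.    1.14  0.62]
0.0392871169077527 19.395428765654348
```

View pics/w3.png

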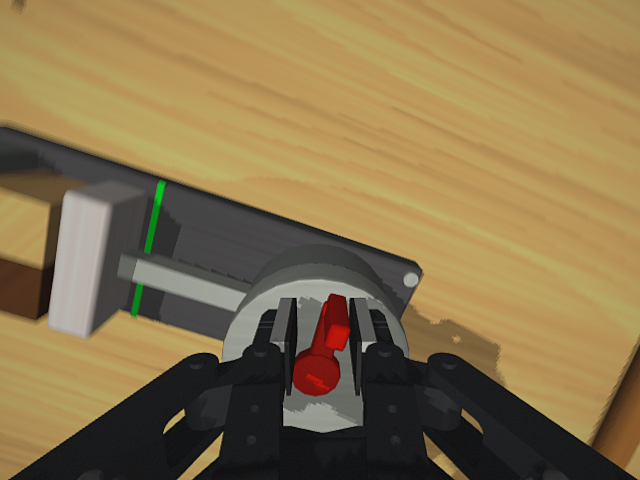

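The tab is against the right (clockwise-side) pad and turning. I'll continue the sweep.

```bash

python3 -m inch '{"twist":[[0,-0.14,0],[0,-0.14,0],[0,-0.14,0],[0,-0.14,0],[0,-0.07,0]],"offset":[[-0.0055,0.002,-0.0004],[-0.0055,0.001,-0.0006],[-0.0055,0.001,-0.0006],[-0.0055,0.001,-0.0006],[-0.003,0.001,-0.0002]],"fingers":[0.27,0.27,0.27,0.27,0.27]}'
python3 -c "
from h import *
s,R=st();d=s['ee_pos'][:2]-[.5855,-.2655];print(np.hypot(*d),np.degrees(np.arctan2(d[1],d[0])));snap('wrist','w4');snap('scene','c4')
cv2.imwrite('pics/c4z.png',cv2.resize(cv2.imread('pics/c4.png')[110:280,140:310],None,fx=3.5,fy=3.5,interpolation=cv2.INTER_CUBIC))"
```

```text
time_s: 4.1
ee_pos: [0.6117, -0.2379, 0.1043]
eef_rot: [0.685, -0.178, 0.192, -0.68]
ft_force: [3.1, -0.1, -2.8]
width: 0.0231
t 4.10 p [ 0.6117 -0.2379  0.1043] yaw -30.3 ydown [ 0.018 -0.013 -1.   ] F [ 3.1 -0.1 -2.8] w 0.0231 q [-0.54  0.38  1.63 -0.    1.1  -0.01]
0.03799204066864328 46.4996303339252
```

View pics/w4.png

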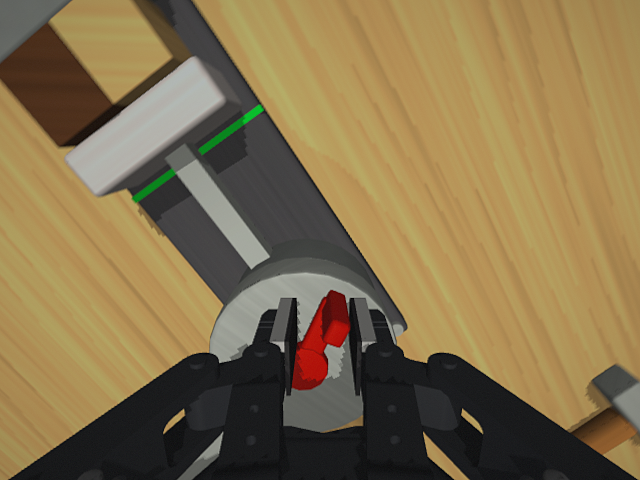

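View pics/c4z.png

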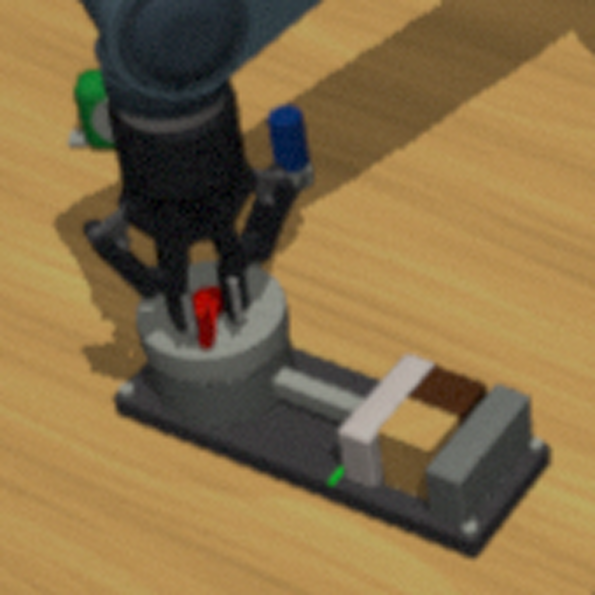

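The tab has turned to about 35°; the stop should be near 46°. The tool translation lagged behind its rotation, so I'll continue with pure shift and watch the force.

```bash

python3 -m inch '{"twist":[[0,0,0],[0,0,0],[0,-0.05,0]],"offset":[[-0.007,0.003,0],[-0.007,0.002,-0.001],[-0.006,0.001,-0.001]],"fingers":[0.27,0.27,0.27]}'
python3 -c "
from h import *
s,R=st();d=s['ee_pos'][:2]-[.5855,-.2655];print(np.hypot(*d),np.degrees(np.arctan2(d[1],d[0])));snap('wrist','w5');im,c=snap('scene','c5');print(blobs(im,'blue')[0])"
```

```text
time_s: 4.58
ee_pos: [0.6016, -0.2311, 0.104]
eef_rot: [0.689, -0.156, 0.186, -0.683]
ft_force: [12.4, -2.1, -5.9]
width: 0.0229
t 4.58 p [ 0.6016 -0.2311  0.104 ] yaw -28.0 ydown [ 0.04  -0.018 -0.999] F [12.4 -2.1 -5.9] w 0.0229 q [-0.54  0.35  1.68  0.01  1.07 -0.06]
0.038015271039961114 64.97547440623457
[([215, 141, 6, 15, 55], [217.6, 147.9]), ([386, 218, 11, 20, 184], [391.0, 227.5])]
```

View pics/w5.png

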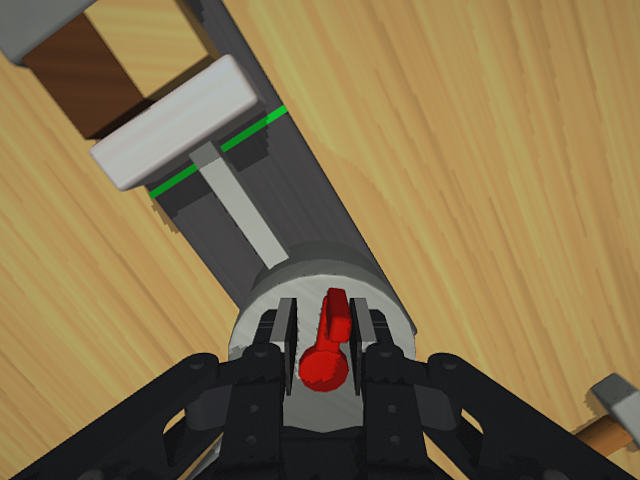

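Force is up to 12 N, so the lever is at its stop or starting to drag the handle. I'll back off, lift and check.

```bash

python3 -m inch '{"twist":[[0,0,0],[0,0,-0.02],[0,0,0],[0,0,0]],"offset":[[0.005,0,0],[0,-0.03,0],[0,-0.05,0],[0,-0.04,0.0]],"fingers":[0.27,0.27,0.45,0.45]}'
python3 -c "
from h import *
s,R=st();im,c=snap('wrist','w6');snap('scene','c6');im,c=snap('side','s6');print(blobs(im,'blue')[0],blobs(im,'red')[0])
cv2.imwrite('pics/s6z.png',cv2.resize(cv2.imread('pics/s6.png')[250:390,320:480],None,fx=4,fy=4,interpolation=cv2.INTER_CUBIC))"
```

```text
time_s: 5.18
ee_pos: [0.5975, -0.2298, 0.2241]
eef_rot: [0.689, -0.156, 0.193, -0.681]
ft_force: [0.3, -0.8, 0.1]
width: 0.0386
t 5.17 p [ 0.5975 -0.2298  0.2241] yaw -28.5 ydown [ 0.048 -0.023 -0.999] F [ 0.3 -0.8  0.1] w 0.0386 q [-0.55  0.2   1.63  0.01  1.26 -0.05]
[([83, 106, 37, 22, 597], [99.5, 116.4]), ([248, 217, 12, 22, 215], [253.6, 227.1]), ([381, 350, 18, 34, 491], [388.7, 366.1])] [([320, 208, 24, 15, 125], [333.0, 217.2]), ([427, 289, 14, 33, 206], [433.0, 309.2])]
```

View pics/w6.png

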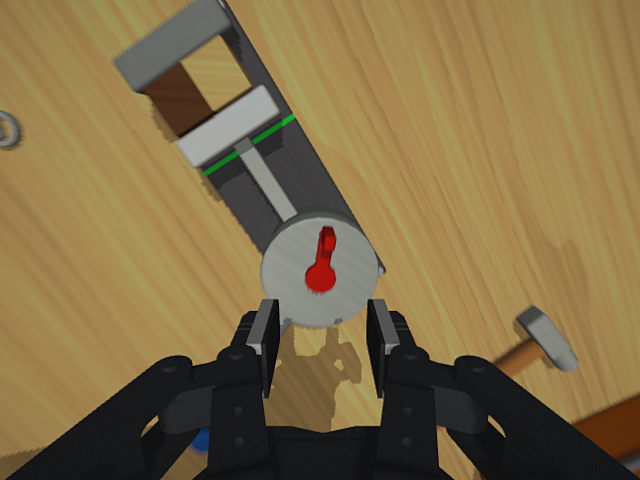

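View pics/s6z.png

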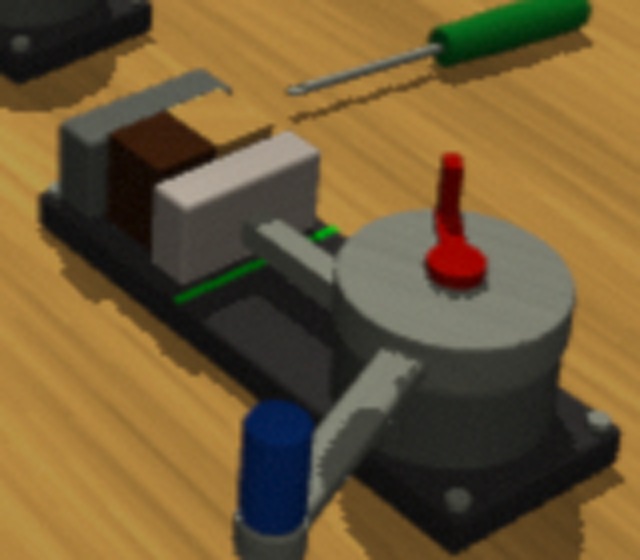

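```bash
python3 - <<'E'
from h import *
hub=np.array([.5855,-.2655])
c=dict(np.load('pics/w6.npz'));im=cv2.imread('pics/w6.png')[:,:,::-1].copy();print(blobs(im,'red')[0])
print('hub',onz('w',(320,277),.092,c))
K=onz('side',(388.7,366.1),.1025);T1=onz('w',(329,233),.119,c)
T2=onz('side',(320+450/4,250+192/4),.103)
ang=lambda p:np.degrees(np.arctan2(*(p[:2]-hub)[::-1]))
print(K,ang(K),T1,ang(T1),T2,ang(T2))
a=ang(K)+360-182.2;print('lever',a,np.radians(a)); 
for T in (T1,T2): print('dir',np.radians(ang(T)-(ang(K)+180)))
E
```

```text
[([306, 227, 30, 65, 1169], [322.6, 263.7])]
hub [ 0.58331451 -0.26501381  0.092     ]
[ 0.43633744 -0.33219739  0.1025    ] -155.90840247622756 [ 0.60951612 -0.22789268  0.119     ] 57.43761000379105 [ 0.60674061 -0.23695531  0.103     ] 53.34641168186364
lever 21.891597523772447 0.38208045531126683
dir 0.5819977101874447
dir 0.5105928291177445
```

The lever is flipped: relative angle about +0.51 to +0.58, with the handle now at about +0.38. Next I'll place the fingers around the knob.

```bash
cat >> h.py <<'E'
HUB=np.array([.5855,-.2655])
def plan(tgt,yaw,n):
    s,R=st();y=np.radians(yaw)
    Rd=np.column_stack([[np.cos(y),np.sin(y),0],[0,0,-1],[-np.sin(y),np.cos(y),0]])
    rv=Rn.from_matrix(R.T@Rd).as_rotvec()
    print("offset now",(R.T@(np.array(tgt)-s["ee_pos"])).round(4),"twist total",rv.round(3),"per row",(rv/n).round(3))
    print("offset in target frame",(Rd.T@(np.array(tgt)-s["ee_pos"])).round(4))
E
python3 -c "
from h import *
plan([.4363,-.3322,.20],-65.9,5)"
```

```text
t 5.33 p [ 0.5988 -0.2305  0.2254] yaw -28.5 ydown [ 0.053 -0.026 -0.998] F [ 0.6  0.4 -0.3] w 0.0383 q [-0.55  0.2   1.63  0.01  1.26 -0.05]
offset now [-0.0956  0.0194 -0.167 ] twist total [-0.022  0.653  0.056] per row [-0.004  0.131  0.011]
offset in target frame [ 0.0265  0.0254 -0.1899]
```

```bash
python3 -m inch '{"twist":[[-0.02,0,0.05],[0,0.16,0],[0,0.16,0],[0,0.16,0],[0,0.16,0]],"offset":[[0,0,0],[0,0,0],[0,0,0],[0,0,0],[0,0,0]],"fingers":[0.5,0.5,0.5,0.5,0.5]}'
python3 -c "
from h import *
plan([.4363,-.3322,.20],-65.9,5)"
```

```text
time_s: 5.95
ee_pos: [0.5947, -0.2291, 0.217]
eef_rot: [0.597, -0.392, 0.386, -0.584]
ft_force: [0.8, 0.6, -0.3]
width: 0.0426
t 5.95 p [ 0.5947 -0.2291  0.217 ] yaw -66.7 ydown [-0.017 -0.012 -1.   ] F [ 0.8  0.6 -0.3] w 0.0426 q [-0.54  0.24  1.6  -0.02  1.32  0.63]
offset now [ 0.0321  0.0209 -0.1858] twist total [ 0.021 -0.015  0.004] per row [ 0.004 -0.003  0.001]
offset in target frame [ 0.0294  0.017  -0.1867]
```

```bash
python3 -m inch '{"twist":[[0.02,-0.01,0],[0,0,0],[0,0,0],[0,0,0],[0,0,0]],"offset":[[0.007,0,-0.046],[0.007,0,-0.046],[0.007,0,-0.046],[0.008,0.004,-0.046],[0,0,0]],"fingers":[0.5,0.5,0.5,0.5,0.5]}'
python3 -c "
from h import *
plan([.4363,-.3322,.092],-65.9,3);snap('wrist','w7')"
```

```text
time_s: 6.58
ee_pos: [0.4297, -0.3291, 0.2052]
eef_rot: [0.592, -0.392, 0.383, -0.591]
ft_force: [-0.5, 0.3, 0.3]
width: 0.0429
t 6.58 p [ 0.4297 -0.3291  0.2052] yaw -66.5 ydown [-0.012  0.007 -1.   ] F [-0.5  0.3  0.3] w 0.0429 q [-0.86  0.02  1.85 -0.    1.28  0.3 ]
offset now [0.0068 0.1131 0.0057] twist total [ 0.008 -0.01  -0.011] per row [ 0.003 -0.003 -0.004]
offset in target frame [0.0055 0.1132 0.0048]
```

View pics/w7.png

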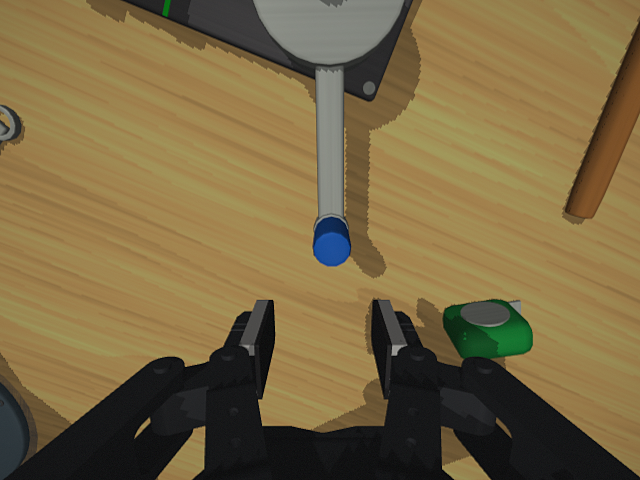

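Wrist view: the knob top is at (332,248), in line with the finger gap once I apply the computed shift. Descending.

```bash
python3 -c "
from h import *
c=dict(np.load('pics/w7.npz'));print(onz('w',(332,247),.125,c), 'tape',onz('scene',(175,130),.04))"
python3 -m inch '{"twist":[[0,-0.01,-0.01],[0,0,0],[0,0,0]],"offset":[[0.006,0.02,0.005],[0,0.045,0],[0,0.042,0]],"fingers":[0.5,0.5,0.5]}'
python3 -c "
from h import *
plan([.4363,-.3322,.092],-65.9,3);snap('wrist','w8')"
```

```text
[ 0.43581574 -0.33276527  0.125     ] tape [ 0.3613522  -0.54271714  0.04      ]
time_s: 7.0
ee_pos: [0.4407, -0.3325, 0.0981]
eef_rot: [0.596, -0.383, 0.384, -0.591]
ft_force: [-0.1, 0.7, 0.0]
width: 0.0429
t 7.00 p [ 0.4407 -0.3325  0.0981] yaw -65.8 ydown [-0.003 -0.006 -1.   ] F [-0.1  0.7  0. ] w 0.0429 q [-0.85  0.18  1.9  -0.01  1.06  0.3 ]
offset now [-0.0021  0.0061 -0.0038] twist total [0.005 0.002 0.005] per row [0.002 0.001 0.002]
offset in target frame [-0.0021  0.0061 -0.0039]
```

View pics/w8.png

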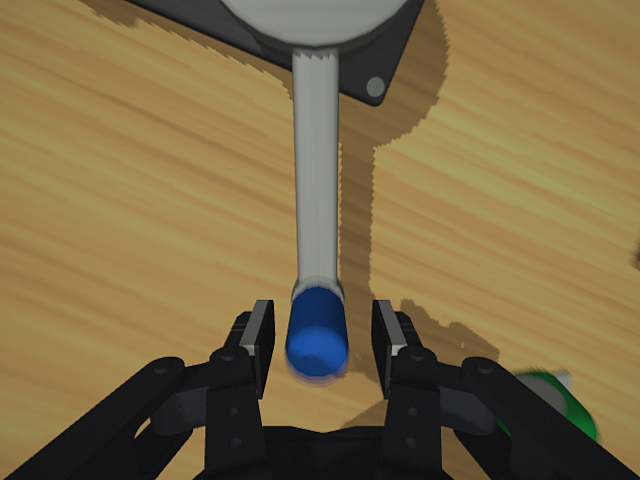

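The knob is centred between the pads at (318,340). Starting the free clockwise swing.

```bash
cat >> h.py <<'E'
def arc():
    s,R=st();d=s["ee_pos"][:2]-HUB;a=np.arctan2(d[1],d[0]);l=(a-np.radians(182.2)+np.pi)%(2*np.pi)-np.pi
    yw=np.arctan2(R[1,0],R[0,0]);e=(yw-(a+np.pi/2)+np.pi)%(2*np.pi)-np.pi
    print("radius %.4f tcp lever %.3f yaw err %.3f"%(np.hypot(*d),l,e))
E
python3 -m inch '{"twist":[[0,0,0],[0,0.12,0],[0,0.12,0],[0,0.12,0],[0,0.12,0]],"offset":[[-0.002,0.006,-0.003],[-0.02,0,0.0012],[-0.02,0,0.0012],[-0.02,0,0.0012],[-0.02,0,0.0012]],"fingers":[0.42,0.42,0.42,0.42,0.42]}'
python3 -c "
from h import *
arc()"
```

```text
time_s: 7.68
ee_pos: [0.4229, -0.2511, 0.09]
eef_rot: [0.484, -0.518, 0.518, -0.479]
ft_force: [0.8, -1.7, -1.2]
width: 0.0355
t 7.67 p [ 0.4229 -0.2511  0.09  ] yaw -94.1 ydown [-0.005 -0.005 -1.   ] F [ 0.8 -1.7 -1.2] w 0.0355 q [-0.76  0.06  2.05 -0.01  1.03  0.88]
radius 0.1633 tcp lever -0.127 yaw err 0.016
```

```bash

python3 -m inch '{"twist":[[0,0.125,0],[0,0.12,0],[0,0.12,0],[0,0.1,0]],"offset":[[-0.02,0,0.0006],[-0.02,0,0.001],[-0.02,0,0.001],[-0.018,0,0.001]],"fingers":[0.42,0.42,0.42,0.42]}'
python3 -c "
from h import *
arc();snap('wrist','w9')"
```

```text
time_s: 8.18
ee_pos: [0.4487, -0.1768, 0.0949]
eef_rot: [0.347, -0.613, 0.621, -0.343]
ft_force: [-0.4, -2.3, -2.0]
width: 0.0362
t 8.18 p [ 0.4487 -0.1768  0.0949] yaw -121.6 ydown [ 0.001 -0.013 -1.   ] F [-0.4 -2.3 -2. ] w 0.0362 q [-0.61  0.02  2.08 -0.01  1.03  1.52]
radius 0.1630 tcp lever -0.614 yaw err 0.023
```

View pics/w9.png

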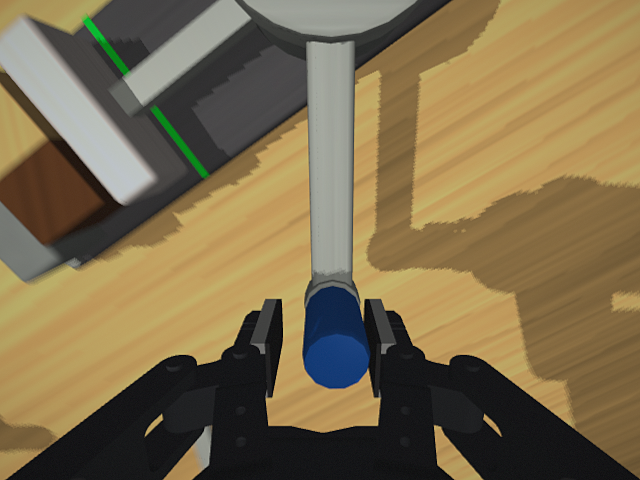

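Handle is near the −0.6 end, with the knob on the right-hand pad. Now the driving counterclockwise swing.

```bash

python3 -m inch '{"twist":[[0,-0.12,0],[0,-0.12,0],[0,-0.12,0],[0,-0.12,0],[0,-0.12,0]],"offset":[[0.02,0.002,0.001],[0.02,0.001,0.0012],[0.02,0.001,0.0012],[0.02,0.001,0.0012],[0.02,0.001,0.0012]],"fingers":[0.42,0.42,0.42,0.42,0.42]}'
python3 -c "
from h import *
arc()"
```

```text
time_s: 8.85
ee_pos: [0.4258, -0.2656, 0.0937]
eef_rot: [-0.518, 0.481, -0.479, 0.52]
ft_force: [-1.6, 6.0, 5.9]
width: 0.0357
t 8.85 p [ 0.4258 -0.2656  0.0937] yaw -85.5 ydown [ 0.     0.004 -1.   ] F [-1.6  6.   5.9] w 0.0357 q [-0.79  0.08  2.02  0.    1.04  0.71]
radius 0.1597 tcp lever -0.038 yaw err 0.078
```

```bash

python3 -m inch '{"twist":[[0,-0.07,0],[0,-0.11,0],[0,-0.11,0],[0,-0.12,0],[0,-0.12,0]],"offset":[[0.021,0.001,-0.002],[0.021,0.001,-0.001],[0.021,0.001,0],[0.021,0.001,0.001],[0.021,0.001,0.001]],"fingers":[0.42,0.42,0.42,0.42,0.42]}'
python3 -c "
from h import *
arc();snap('wrist','w10')"
```

```text
time_s: 9.48
ee_pos: [0.4552, -0.3621, 0.0929]
eef_rot: [-0.624, 0.322, -0.318, 0.637]
ft_force: [-0.7, 7.1, 4.0]
width: 0.0358
t 9.47 p [ 0.4552 -0.3621  0.0929] yaw -53.7 ydown [ 0.003  0.019 -1.   ] F [-0.7  7.1  4. ] w 0.0358 q [-0.87  0.26  1.82  0.02  1.08  0.06]
radius 0.1622 tcp lever 0.600 yaw err -0.005
```

View pics/w10.png

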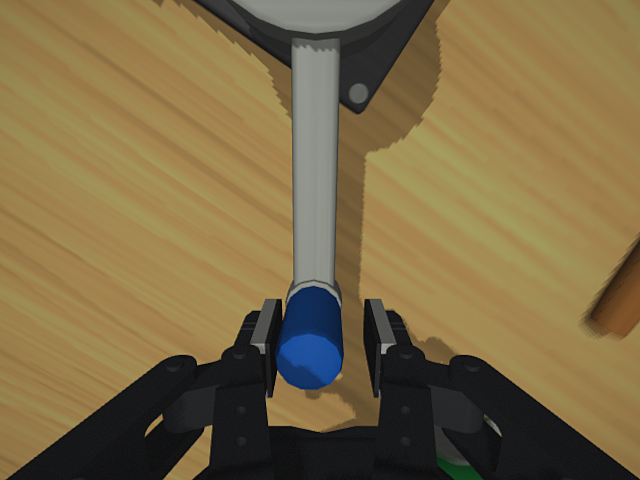

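First drive done; the handle is at about +0.57. Now the free swing back.

```bash

python3 -m inch '{"twist":[[0,0.11,0],[0,0.12,0],[0,0.12,0],[0,0.12,0],[0,0.12,0]],"offset":[[-0.021,0.001,0.0005],[-0.021,0.0005,0.0008],[-0.021,0,0.001],[-0.021,0,0.001],[-0.021,0,0.001]],"fingers":[0.42,0.42,0.42,0.42,0.42]}'
python3 -c "
from h import *
arc();im,c=snap('scene','c11');im,c=snap('side','s11')
cv2.imwrite('pics/s11z.png',cv2.resize(cv2.imread('pics/s11.png')[250:390,320:480],None,fx=4,fy=4,interpolation=cv2.INTER_CUBIC))"
```

```text
time_s: 10.15
ee_pos: [0.4217, -0.2704, 0.0978]
eef_rot: [-0.502, 0.492, -0.497, 0.51]
ft_force: [1.4, -2.4, -1.3]
width: 0.036
t 10.15 p [ 0.4217 -0.2704  0.0978] yaw -88.7 ydown [ 0.013  0.003 -1.   ] F [ 1.4 -2.4 -1.3] w 0.0360 q [-0.8   0.06  2.03  0.01  1.04  0.74]
radius 0.1639 tcp lever -0.008 yaw err -0.007
```

View pics/s11z.png

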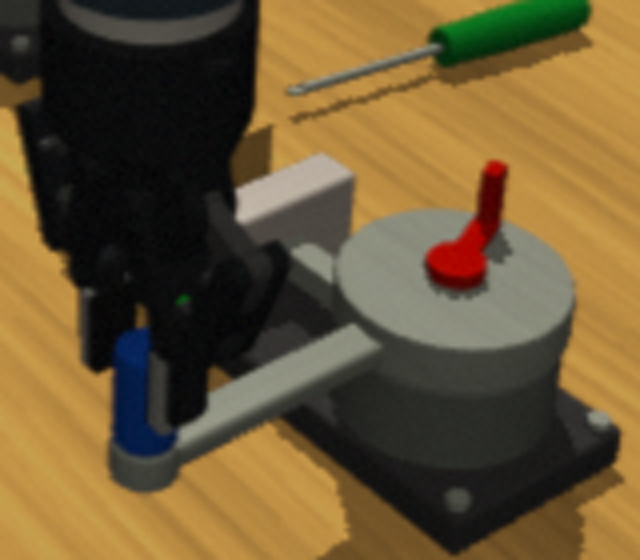

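The jaw has clearly backed off onto the line and the red lever is still on the opening side. Continuing back to −0.6.

```bash

python3 -m inch '{"twist":[[0,0.12,0],[0,0.12,0],[0,0.12,0],[0,0.12,0],[0,0.12,0]],"offset":[[-0.021,0.002,0.0008],[-0.021,0.002,0.0008],[-0.021,0.001,0.001],[-0.021,0.001,0.001],[-0.017,0.001,0.001]],"fingers":[0.42,0.42,0.42,0.42,0.42]}'
python3 -c "
from h import *
arc();snap('wrist','w12');snap('scene','c12')"
```

```text
time_s: 10.88
ee_pos: [0.449, -0.1778, 0.0958]
eef_rot: [0.332, -0.617, 0.628, -0.34]
ft_force: [-2.0, -1.6, 1.0]
width: 0.0362
t 10.88 p [ 0.449  -0.1778  0.0958] yaw -123.3 ydown [ 0.018 -0.008 -1.   ] F [-2.  -1.6  1. ] w 0.0362 q [-0.61  0.01  2.08  0.    1.02  1.53]
radius 0.1623 tcp lever -0.609 yaw err -0.010
```

View pics/w12.png

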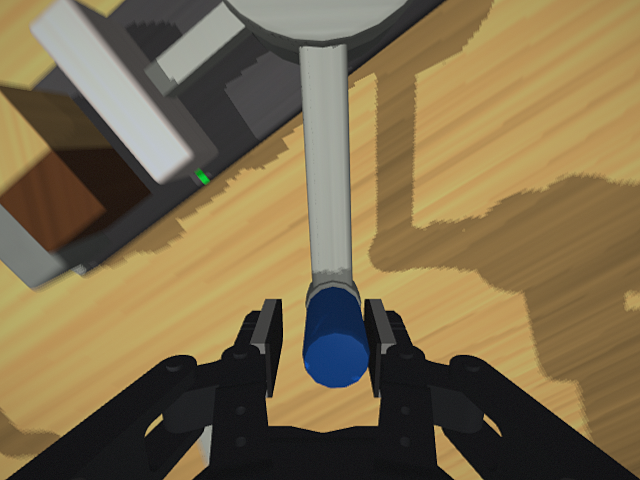

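The jaw is now on the line, about 20 mm back, and the block hasn't moved. Second driving swing.

```bash

python3 -m inch '{"twist":[[0,-0.11,0],[0,-0.11,0],[0,-0.11,0],[0,-0.11,0],[0,-0.11,0]],"offset":[[0.02,0.001,0.0005],[0.02,0.001,0.0005],[0.02,0.001,0.0005],[0.02,0.001,0.0005],[0.02,0.001,0.0005]],"fingers":[0.42,0.42,0.42,0.42,0.42]}'
python3 -c "
from h import *
arc()"
```

```text
time_s: 11.6
ee_pos: [0.4226, -0.2745, 0.0948]
eef_rot: [-0.495, 0.489, -0.506, 0.51]
ft_force: [4.8, 6.7, 1.5]
width: 0.0359
t 11.60 p [ 0.4226 -0.2745  0.0948] yaw -89.5 ydown [ 0.033 -0.003 -0.999] F [4.8 6.7 1.5] w 0.0359 q [-0.81  0.06  2.04  0.03  1.02  0.74]
radius 0.1632 tcp lever 0.017 yaw err -0.046
```

```bash

python3 -m inch '{"twist":[[-0.008,-0.13,0],[-0.008,-0.12,0],[-0.008,-0.12,0],[0,-0.12,0],[0,-0.12,0]],"offset":[[0.021,0.001,0.0005],[0.021,0.001,0.0005],[0.021,0.001,0.0005],[0.021,0.001,0.001],[0.018,0,0.001]],"fingers":[0.42,0.42,0.42,0.42,0.42]}'
python3 -c "
from h import *
arc();snap('scene','c13');snap('side','s13')
cv2.imwrite('pics/s13z.png',cv2.resize(cv2.imread('pics/s13.png')[250:390,320:480],None,fx=4,fy=4,interpolation=cv2.INTER_CUBIC))
cv2.imwrite('pics/c13z.png',cv2.resize(cv2.imread('pics/c13.png')[110:280,140:310],None,fx=3.5,fy=3.5,interpolation=cv2.INTER_CUBIC))"
```

```text
time_s: 12.22
ee_pos: [0.4518, -0.3699, 0.0915]
eef_rot: [-0.629, 0.312, -0.315, 0.639]
ft_force: [-0.6, 8.2, 2.0]
width: 0.0362
t 12.22 p [ 0.4518 -0.3699  0.0915] yaw -52.6 ydown [ 0.01   0.012 -1.   ] F [-0.6  8.2  2. ] w 0.0362 q [-0.89  0.26  1.82  0.02  1.07  0.02]
radius 0.1697 tcp lever 0.625 yaw err -0.010
```

View pics/s13z.png

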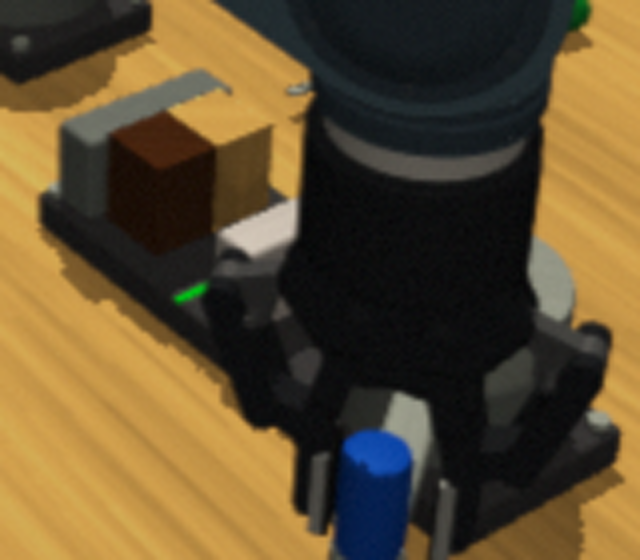

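View pics/c13z.png

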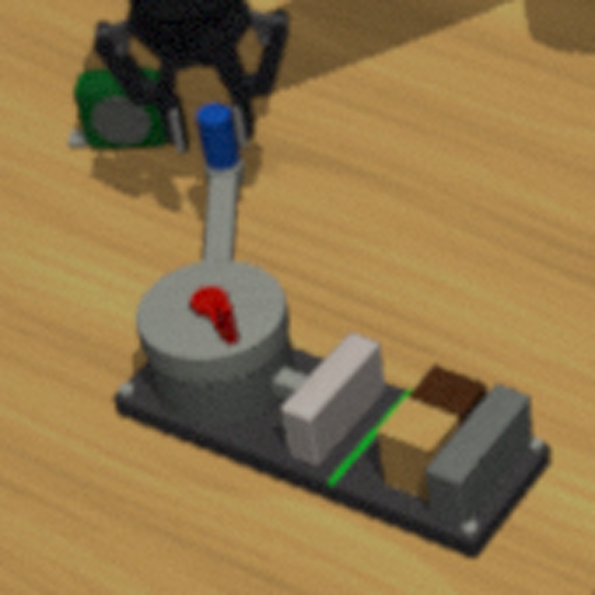

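The line now lies clear between jaw and block. I'll back off the knob, lift off, then measure.

```bash

python3 -m inch '{"twist":[[0,0,0],[0,0,0],[0,0,0],[0,0,0],[0,0,0]],"offset":[[-0.004,0,0],[0,-0.03,0],[0,-0.05,0],[0,-0.05,0],[0,0,0]],"fingers":[0.5,0.55,0.55,0.55,0.55]}'
python3 -c "
from h import *
arc();snap('scene','c14');snap('side','s14')
y=np.array([-np.sin(.04),np.cos(.04)])
q=lambda x,yy,z:(onz('scene',(140+x/3.5,110+yy/3.5),z)[:2]-HUB)@y
print('jaw front bottom',q(320,460,.02),'top far',q(382,350,.065),'top near',q(318,425,.065),'line',q(330,483,.02),q(408,393,.02))
cv2.imwrite('pics/s14z.png',cv2.resize(cv2.imread('pics/s14.png')[250:390,320:480],None,fx=4,fy=4,interpolation=cv2.INTER_CUBIC))
cv2.imwrite('pics/c14z.png',cv2.resize(cv2.imread('pics/c14.png')[110:280,140:310],None,fx=3.5,fy=3.5,interpolation=cv2.INTER_CUBIC))"
```

```text
time_s: 12.95
ee_pos: [0.4457, -0.3718, 0.2261]
eef_rot: [-0.631, 0.309, -0.314, 0.638]
ft_force: [-0.3, 0.0, -0.3]
width: 0.0472
t 12.95 p [ 0.4457 -0.3718  0.2261] yaw -52.3 ydown [ 0.011  0.006 -1.   ] F [-0.3  0.  -0.3] w 0.0472 q [-0.9   0.09  1.75  0.01  1.31  0.01]
radius 0.1756 tcp lever 0.612 yaw err 0.009
jaw front bottom 0.10607202194436091 top far 0.11373047978041614 top near 0.11660604959022641 line 0.12383778733996872 0.1226879729537144
```

View pics/s14z.png

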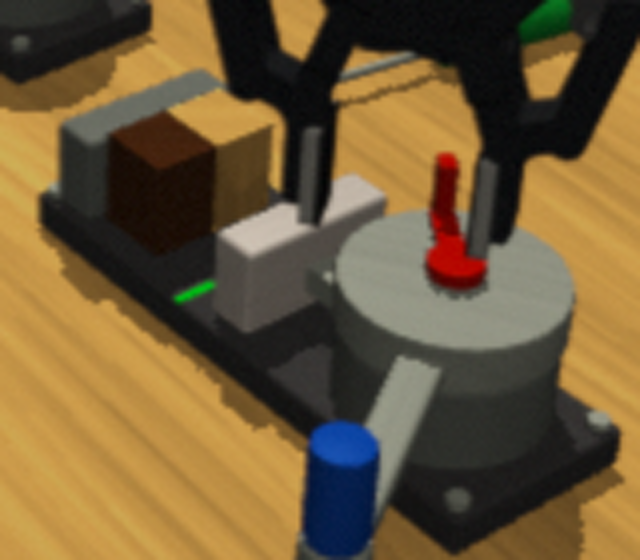

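View pics/c14z.png

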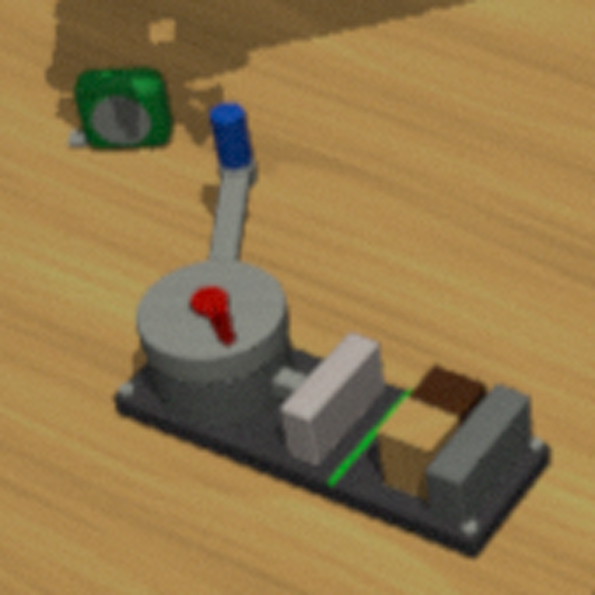

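The jaw's front face is about 8–15 mm behind the line, the block hasn't moved in the image, the red lever is on the opening side, and the gripper is clear with zero force.

```bash
python3 -c "
from plant import manip
print(manip.hand_in())"
```

```text
the job is handed in; nothing more can be done
None
```

The job is handed in, at about 13 s on the robot's clock. On the clamp with the block, I flipped the red lever to opening and gave the handle two opening swings. The jaw is now past the green line.

- **Red lever:** after the flip it measured +0.51 from the side camera and +0.58 from the wrist camera; flipped means beyond +0.3. The hard stop is at +0.5, so the two views disagree slightly and the second reads high. It still leaned to the opening side in the last pictures. As it reached its stop, the push also dragged the handle from about 0.27 to 0.38 rad.
- **Jaw:** both cameras show the whole green line between jaw and block. The jaw's front face measured 106 to 117 mm from the turning axis, depending on which edge I used. Corrected for a roughly 3 mm offset in the line reading, it has backed off about 36 to 47 mm, against the 30 mm needed.
- **Block:** it looks unmoved by eye in the pictures; I did not measure its position.
- **Empty clamp:** I never went near it. Its knob and red lever showed no movement in the pictures I checked partway through, after the lever flip.
- **Robot:** the gripper is open and lifted to 0.226 m, clear of everything, with the force reading near zero. The largest force I read at the end of a move was about 14 N, while flipping the lever.

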